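Set the button comparator to the master button

TASK

Set the taper gauge to the master button: stand the master, stem up, in the wide end of the gauge's slot and slide it towards the narrow end until it wedges firmly but gently (a light push, never forced) between both flanks. Leave it wedged there, then slide the marker back along its rail until its arm just touches the master's stem without pushing the master loose. Let go of everything and leave the other things on the counter where they are.

Things in the scene. Friction and masses are not known exactly. Their poses are not given: they have to be found in the camera images.
- gauge: Taper gauge fixed on the counter: dark plate 300x150x12 mm with two aluminium flank bars, 200 mm long, 28 mm high, forming a tapered slot. Origin: counter height, mid slot. x runs along the slot from wide end (-x) to narrow (+x), y across, z up. Slot floor z = 12 mm. Slot width 48 mm at x = -100, 34 at 0, 20 at +100, all +-2.5 mm, as one flank (jaw) is clamped at an unknown setting.
- fence: Fixed flank bar of the gauge (200x25x28 mm, tick marks on top), on the -y side of the slot. Origin: on its slot-side face at the foot (plate top), halfway along. x runs along the face to the narrow end, turned +0.07 rad from the gauge's x; y points square into the slot.
- jaw: The other flank, +y side: a flank bar (200x25x28 mm, two 5 mm screw heads on top) clamped in front of a fixed backing strip, at a setting up to 2.5 mm either way across the slot that this pose does not show. Origin: nominal place of its slot-side face, at the foot, halfway along. x turned -0.07 rad from the gauge's, y away from the slot. 1 mm of setting shifts the wedging place by 7 mm.
- master: Master button: loose brass, about 0.2 kg, body 32 mm wide, 26 mm high, with a central stem 14 mm wide, 68 mm high in all; stands stem up. Origin: middle of underside. Wedges at gauge x -10 to +32 mm. Pushed at the stem while not held it tips. 8 to 12 N along the slot wedges it (needs over 3 N on each flank; over 30 N marks the gauge); friction then holds it.
- marker: The marker: steel carriage with grip fin and arm, on a rail along the gauge's -y edge. Slides only along the gauge's x, over 150 mm from the narrow end towards the wide end (-x), with about 1.2 N of friction, and stays where left; starts within 20 mm of the narrow end. Origin: under the fin, at plate height; axes parallel to the gauge's.
- marker_grip (a point): Middle of the top of the marker's upright steel grip fin (12 mm thick along the gauge's x, 22 mm across, 36 mm high above a 30 mm long carriage). The fin stands beside the fence, 66 mm from the slot's middle line, its top 67 mm above the plate. Axes parallel to the gauge's.
- marker_face (a point): Point on the marker's arm that touches the master's stem: the arm (8x8 mm bar, 31 to 39 mm above the plate) reaches from the fin over the fence to just past the slot's middle; the point is on its face towards the wide end. Axes parallel to the gauge's; when touching, the master's centre lies 7 mm from it in -x.
- wide_button: Bystander: brass button with a disc 50 mm in diameter, 10 mm thick, and a short 12 mm stem, 30 mm high in all. Origin middle of the underside.
- dome_button: Bystander: domed brass button, 34 mm in diameter, 16 mm high, no stem. Origin middle of the underside.
- tumbler: Bystander: amber tumbler with blue lid, 64 mm wide, 130 mm high. Origin middle of the underside.
- stapler: Bystander: red and black stapler 110 x 34 x 41 mm. Origin middle of the underside.
- pen_pot: Bystander: grey pot with pens, 80 mm wide, 150 mm high. Origin middle of the underside.
- notebook: Bystander: black notebook 166 x 115 x 18 mm. Origin middle of the underside.
- calculator: Bystander: grey calculator 140 x 85 x 16 mm. Origin middle of the underside.

How it is judged:
By the outcome, as a careful person would: the job done as asked, in the order asked, and still so for the second after the job is handed in, with the robot touching nothing.
It also fails if it takes over 72 s, if anything falls off the work surface, if the arm or the gripper's body presses on something with over 40 N, if the wrist force passes 120 N, or if a joint passes its speed limit or range.

ROBOT

A 7-joint arm with a two-finger parallel gripper is mounted at the origin on the work surface. World frame = base frame: x ahead of the robot, y to its left, z up, the work surface at z = 0. Lengths are in m, angles in degrees, forces in N, time in s.
With the tool pointing down it reaches from about 0.35 to 0.9 m from the base axis. Payload 7.2 kg.
Tool frame: the origin (TCP) lies on the centre line of the jaws, within the pads' length; the fingertips stand 25 mm ahead of it and the grasp point (between the pads) lies 6 mm ahead of it; z points along the fingers, y is the line along which they close (so a half turn about z gives the same grasp; the last joint's range is limited). The gripper opens to 88 mm and grips with 3 to 60 N. Pads are 20 mm wide; open, the fingers measure 115 mm over their backs; the gripper's body (75 mm by 178 mm) begins 61 mm behind the grasp point.
Start: joints at [64.675, 23.554, -0.728, 91.456, 0.321, 64.991, -4.71], TCP at [0.228, -0.582, 0.248] pointing down, gripper open.
Joint ranges: [-169.25, 169.25], [-16.82, 113.86], [-84.01, 82.57], [7.8, 145.47], [-59.2, 239.2], [7.22, 106.19], [-163.78, 163.78]. Speed limits (degrees/s): [136.94, 136.94, 172.46, 172.46, 180, 180, 180].

INTERFACE

Orientations are given as a 3x3 rotation matrix whose columns are the frame's x, y, z axes.
In Python, from rig import * gives the robot as it stands.
- The arm moves only by the tool arm_command, never from a script. Its argument "moves" is a list of rows, each an object with "claw": the finger opening in mm, from 0 to 87.8; "translation": the shift along the tool's x, y, z in mm, a list of three; "spin": the turn about the tool's z in rad. A call has 1 to 12 rows; each row is the pose to reach, as a shift and turn from the pose commanded when the call began, along the tool's axes at that moment; what a row does not reach only later rows make up. A row lasts 1/8 s, in which the tool goes at most 62.5 mm and 10.7 degrees, less where a joint would pass 70% of its speed; a pose out of reach is approached as far as the arm can. A call with a gripper value outside its range is refused whole. The fingers move at their own pace and stop on an object; "newtons" is the grip in N (left out, the last holds). Time passes only in rows, so rows that repeat a pose let the fingers close. It gives the time, the measured TCP pose, the force, the opening and the grip force at its end, in the units of the state.
- state(): the state, without advancing time (a new reading comes with each control period).
- capture(name): name is "side" or "top" or "wrist"; returns (picture, depth): 384x512x3 uint8, red, green, blue; 384x512 float32, m along the optical axis (not along the pixel's ray), 0 where there is no reading.
- camera_info(name): a dict with "fov_y" (degrees; the focal length in pixels is half the picture's height over the tangent of half this angle, whatever the lens; pixels are square), "cx", "cy" (the principal point, pixels), "dist" ([k1, k2, p1, p2, k3] as OpenCV has them; the pictures are not rectified), "R" (3x3) and "t" (3): a world point X has camera coordinates R X + t. Camera axes: x right, y down, z forward; pixel columns grow to the right and rows downward; lengths in m; the calibration is good to about 2 mm. A picture is of the moment at which its call begins: read the wrist's pose just before it. camera_info takes no time and is no camera call; for the wrist camera it gives the pose at the moment of the call.
- finish_job(): hands the job in; it is judged then, once.
The state is a dict: "time_s": time; "joints": joint angles; "qvel": joint speeds; "joint_efforts": joint torques, N m; "position": TCP position; "eef_rot": TCP orientation; "wrist_force": force on the tool from outside, world axes, zero at the start; "moment": the same for the moment, N m; "grip_width": finger opening in m; "finger_force": force on a finger pad.
Only numpy, scipy, OpenCV 4.12 (cv2) and the standard library are available. Lean on these libraries where they do the work, as an engineer would, in place of code of your own. Each camera call takes 0.05 s, during which the arm holds its last target. There are 200 camera calls.

## Working session

There is one attempt and no reset: what is moved stays moved. The work goes in short steps, Python scripts to look and compute and a tool call to move; the robot and the scene stay as the last step left them, time stands still between calls to the robot, and variables do not carry over. Pictures are saved under pics/ and viewed, at most 10 in all, crops included, and the job is handed in when it is done.

Besides the shell and the picture viewer there is one more tool, called after ">>>" by a JSON object that holds its "fn" and its "kwargs". arm_command: Moves the arm, as the interface text tells. Its arguments: {"type":"object","properties":{"moves":{"type":"array"},"newtons":{"type":"number"}},"required":["moves"]}

```bash
mkdir -p pics
cat > h.py <<'E'
from rig import *
import numpy as np, cv2
def snap(n,f):
    s=state(); ci=camera_info(n); im,d=capture(n)
    cv2.imwrite(f'pics/{f}.png',cv2.cvtColor(im,cv2.COLOR_RGB2BGR)); np.savez(f'pics/{f}.npz',d=d,ci=np.array(ci,dtype=object))
    return im,d,ci
def load(f):
    z=np.load(f'pics/{f}.npz',allow_pickle=True); return z['d'],z['ci'].item()
def K(ci):
    f=192/np.tan(np.radians(ci['fov_y'])/2); return np.array([[f,0,ci['cx']],[0,f,ci['cy']],[0,0,1]])
def ray(ci,u,v):
    p=cv2.undistortPoints(np.array([[[u,v]]],float),K(ci),np.array(ci['dist'],float))[0,0]
    R=np.array(ci['R']);t=np.array(ci['t']); return -R.T@t, R.T@np.array([p[0],p[1],1])
def atz(ci,u,v,z):
    o,r=ray(ci,u,v); return o+r*(z-o[2])/r[2]
def dep(d,ci,u,v):
    o,r=ray(ci,u,v); return o+r*d[int(round(v)),int(round(u))]
def proj(ci,X):
    return cv2.projectPoints(np.array(X,float).reshape(-1,3),cv2.Rodrigues(np.array(ci['R'],float))[0],np.array(ci['t'],float),K(ci),np.array(ci['dist'],float))[0][:,0]
E
python3 - <<'E'
from h import *
a,_,_=snap('top','t0'); b,_,c=snap('side','s0')
cv2.imwrite('pics/t0b.png',cv2.resize(cv2.imread('pics/t0.png'),(800,600)))
s=state(); print(s['time_s'],s['position'],np.round(s['eef_rot'],3),s['wrist_force'])
E
```

```text
0.1 [ 0.22802328 -0.58149303  0.24690026] [[ 0.931  0.365 -0.001]
 [ 0.365 -0.931  0.001]
 [-0.    -0.001 -1.   ]] [ 0.41812732  0.04326575 -0.27657834]
```

View pics/t0b.png

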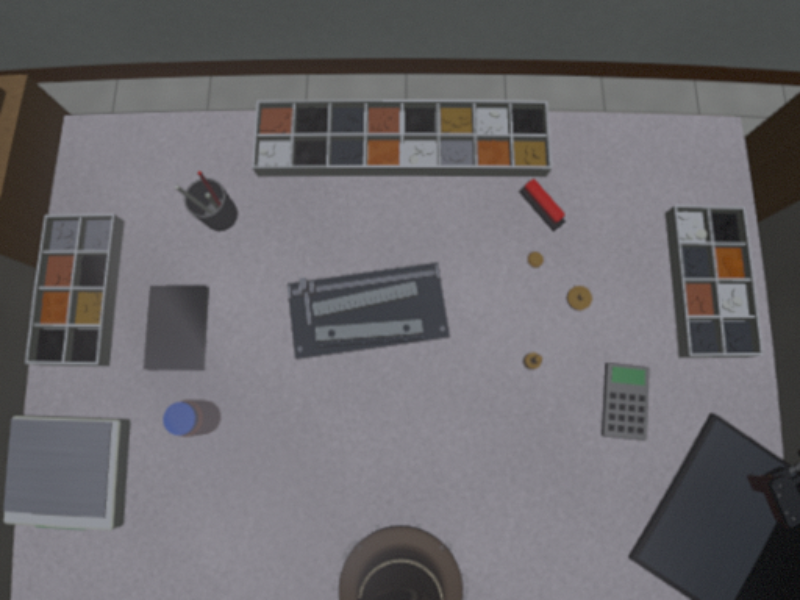

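View pics/s0.png

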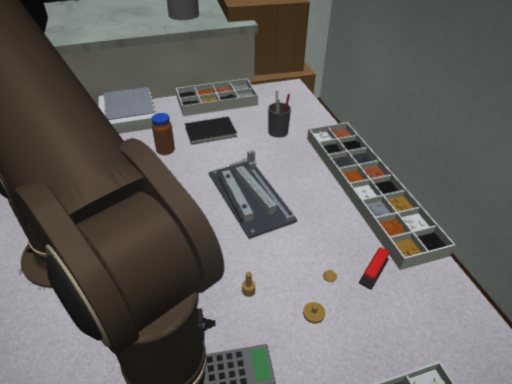

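The top view (in its 800x600 enlargement) shows the master at (533,360) and the gauge centred near (368,311). The marker is at the left, which is the narrow end, and the fence is the upper bar. The side view shows the master standing stem up at (249,285).

Run:
```python
from h import *
d,ci=load('t0'); s=lambda u,v:(u/1.5625,v/1.5625)
m=atz(ci,*s(533,360),.05); print('master',m, dep(d,ci,*s(533,360)))
ds,cs=load('s0'); print('side stem', dep(ds,cs,249,280),atz(cs,249,293,0))
C=[atz(ci,*s(u,v),.012) for u,v in [(289,283),(437,263),(449,337),(296,357)]]
print(np.round(C,4)); c=np.mean(C,0); gx=(C[0]+C[3]-C[1]-C[2]); gx/=np.linalg.norm(gx); print('gauge',c,gx)
R=np.array(state()['eef_rot']);p=np.array(state()['position'])
print('to master tool mm',1000*R.T@(m-p))
```

```text
master [ 0.41334182 -0.24406886  0.05      ] [ 0.41310184 -0.24333432  0.05309371]
side stem [ 0.41562336 -0.25436104  0.05072264] [ 0.41558506 -0.25480289  0.        ]
[[ 0.5655  0.2185  0.012 ]
 [ 0.6064 -0.0715  0.012 ]
 [ 0.4604 -0.093   0.012 ]
 [ 0.4211  0.1991  0.012 ]]
gauge [0.51333632 0.0632864  0.012     ] [-0.13656851  0.99063063  0.        ]
to master tool mm [ 295.75813082 -246.17468154  197.21283317]
```

>>> {"fn": "arm_command", "kwargs": {"moves": [{"claw": 60, "translation": [40, -33, 0], "spin": 0.05}, {"claw": 60, "translation": [84, -69, 10], "spin": 0.1}, {"claw": 60, "translation": [128, -105, 20], "spin": 0.15}, {"claw": 60, "translation": [172, -141, 30], "spin": 0.2}, {"claw": 60, "translation": [216, -177, 40], "spin": 0.236}, {"claw": 60, "translation": [260, -213, 45], "spin": 0.236}, {"claw": 60, "translation": [294, -242, 50], "spin": 0.236}, {"claw": 60, "translation": [294, -242, 50], "spin": 0.236}, {"claw": 60, "translation": [294, -242, 50], "spin": 0.236}]}}

```text
time_s: 1.23
position: [0.4131, -0.2497, 0.1975]
eef_rot: [[0.991, 0.137, -0.001], [0.137, -0.991, -0.0], [-0.001, 0.0, -1.0]]
wrist_force: [-0.4, -1.2, -0.3]
grip_width: 0.0601
finger_force: 0.0
```

Run:
```python
from h import *
im,d,ci=snap('wrist','w1'); s=state(); print(s['time_s'],s['position'],np.round(s['eef_rot'],4).tolist()); print(proj(ci,[[.414,-.249,.068],[.414,-.249,.026]]))
```

```text
1.275 [ 0.41290935 -0.25026484  0.19757359] [[0.9907, 0.136, -0.0005], [0.136, -0.9907, -0.0004], [-0.0005, 0.0003, -1.0]]
[[256.17693303 184.50581196]
 [256.23585714 172.24085151]]
```

View pics/w1.png

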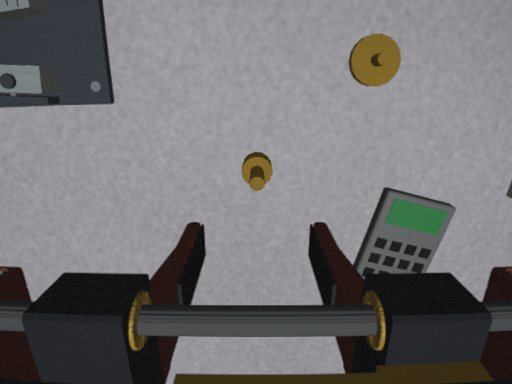

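The wrist view shows the stem top at (257,184), within 1.5 px of the prediction (256,184.5), so the master's position is confirmed. Next I descend and grip the stem.

>>> {"fn": "arm_command", "kwargs": {"moves": [{"claw": 60, "translation": [1, 0, 45], "spin": 0}, {"claw": 60, "translation": [1, 0, 90], "spin": 0}, {"claw": 60, "translation": [1, 0, 125], "spin": 0}, {"claw": 60, "translation": [1, 0, 141], "spin": 0}, {"claw": 60, "translation": [1, 0, 141], "spin": 0}, {"claw": 8, "translation": [1, 0, 141], "spin": 0}, {"claw": 8, "translation": [1, 0, 141], "spin": 0}, {"claw": 8, "translation": [1, 0, 141], "spin": 0}, {"claw": 8, "translation": [1, 0, 141], "spin": 0}, {"claw": 8, "translation": [1, 0, 141], "spin": 0}, {"claw": 8, "translation": [1, 0, 141], "spin": 0}], "newtons": 30}}

```text
time_s: 2.65
position: [0.4146, -0.2491, 0.0567]
eef_rot: [[0.991, 0.137, 0.0], [0.137, -0.991, -0.0], [0.0, 0.0, -1.0]]
wrist_force: [-0.4, 0.1, 1.2]
grip_width: 0.0136
finger_force: 30.0
```

>>> {"fn": "arm_command", "kwargs": {"moves": [{"claw": 8, "translation": [0, 0, -40], "spin": 0}, {"claw": 8, "translation": [0, 0, -80], "spin": 0}, {"claw": 8, "translation": [10, -35, -110], "spin": 0}, {"claw": 8, "translation": [20, -80, -130], "spin": 0}, {"claw": 8, "translation": [32, -125, -150], "spin": 0}, {"claw": 8, "translation": [44, -170, -170], "spin": 0}, {"claw": 8, "translation": [56, -215, -190], "spin": 0}, {"claw": 8, "translation": [68, -260, -200], "spin": 0}, {"claw": 8, "translation": [76, -290, -200], "spin": 0}, {"claw": 8, "translation": [76, -290, -200], "spin": 0}, {"claw": 8, "translation": [76, -290, -200], "spin": 0}]}}

```text
time_s: 4.03
position: [0.4496, 0.0478, 0.2562]
eef_rot: [[0.991, 0.137, -0.001], [0.137, -0.991, -0.001], [-0.001, 0.0, -1.0]]
wrist_force: [-0.3, 0.2, -0.8]
grip_width: 0.0136
finger_force: 30.0
```

Run:
```python
from h import *
im,d,ci=snap('wrist','w2'); s=state(); print(s['time_s'],s['position'],np.round(s['eef_rot'],4).tolist())
i=cv2.imread('pics/w2.png'); cv2.imwrite('pics/w2b.png',cv2.resize(i,(800,600),interpolation=cv2.INTER_CUBIC))
```

```text
4.075 [0.44968024 0.04742622 0.25627148] [[0.9907, 0.136, -0.0009], [0.136, -0.9907, -0.0006], [-0.0009, 0.0005, -1.0]]
```

View pics/w2b.png

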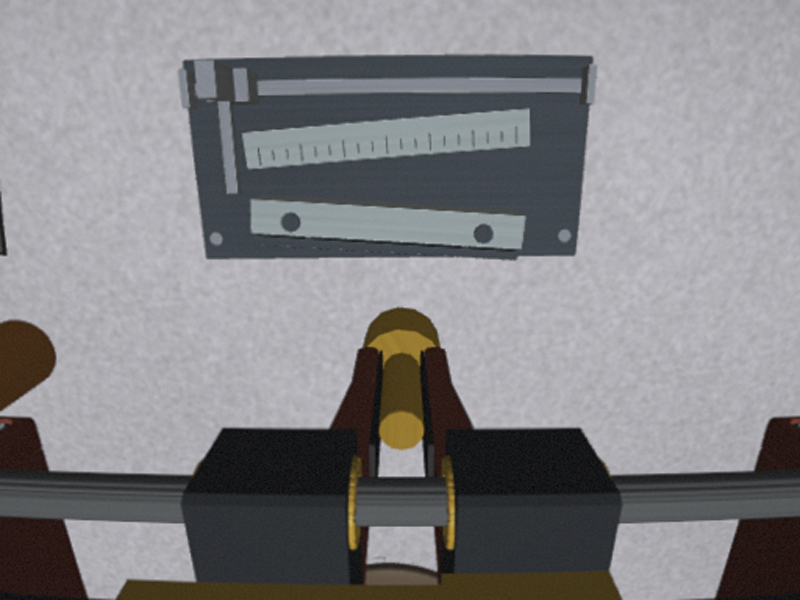

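Run:
```python
from h import *
d,ci=load('w2'); k=1.5625
P=lambda L,z:np.array([atz(ci,u/k,v/k,z) for u,v in L])
C=P([(183,61),(592,57),(575,255),(207,259)],.012); c=C.mean(0); gx=C[0]+C[3]-C[1]-C[2]; gx/=np.linalg.norm(gx); gy=np.array([-gx[1],gx[0],0])
L=lambda a,b:np.linalg.norm(a-b)
print('plate',c,gx,L(C[0],C[1]),L(C[3],C[2]),L(C[0],C[3]),L(C[1],C[2]))
F=P([(248,169),(530,147)],.04); J=P([(252,199),(525,217)],.04)
f=F[0]-F[1]; j=J[0]-J[1]; print('len',L(*F),L(*J)); uf=f/L(*F);uj=j/L(*J); b=uf+uj; b/=np.linalg.norm(b)
print('bisector',b,'angle between',np.arccos(uf@uj)); by=np.array([-b[1],b[0],0])
o=(F.mean(0)+J.mean(0))/2; print('slot mid',o)
for X in (F,J): print(np.round(1000*np.c_[(X-o)@b,(X-o)@by],1))
M=P([(228,100),(238,100),(227,193),(237,193)],.051); print('arm',np.round(1000*np.c_[(M-o)@b,(M-o)@by],1))
q=P([(205,80)],.079); print('fin',np.round(1000*np.c_[(q-o)@b,(q-o)@by],1), q)
for u,v in [(390,120),(390,215),(300,140),(400,82)]:print(dep(d,ci,u/k,v/k))
s=state(); R=np.array(s['eef_rot']); p=np.array(s['position'])
for gxx in(-.08,0): 
  T=o+b*gxx; T[2]=.0; print(gxx,T,1000*R.T@(T-p))
```

```text
plate [0.51310015 0.06607032 0.012     ] [-0.14670994  0.98917956  0.        ] 0.2965505204087749 0.296737441021543 0.14824634184026517 0.14723916699166292
len 0.19881425325102986 0.19759431145493372
bisector [-0.1418221   0.98989216  0.        ] angle between 0.14126591672886196
slot mid [0.50001622 0.06385436 0.04      ]
[[ 99.3 -10.5]
 [-99.  -24.6]]
[[ 98.4  10.6]
 [-98.7  24.5]]
arm [[105.4 -56.2]
 [ 98.7 -56. ]
 [112.2   4.9]
 [105.2   5. ]]
fin [[109.  -65.9]] [[0.54980252 0.18114328 0.079     ]]
[0.54238853 0.06845429 0.03846158]
[0.47745332 0.05981701 0.03965853]
[0.52088732 0.12849271 0.04061451]
[0.56963007 0.06530611 0.01905448]
-0.08 [ 0.51136199 -0.01533702  0.        ] [ 52.81358969  70.44567032 256.25585643]
0 [0.50001622 0.06385436 0.        ] [ 52.34605688  -9.5529542  256.2172833 ]
```

The enlarged wrist view shows the fence slot edge from (248,169) to (530,147) and the jaw edge from (252,199) to (525,217). The arm is at (232,145) and the held stem's top at (401,430). The measured sizes match the given ones.

Run:
```python
from h import *
d,ci=load('w2'); k=1.5625
s=state(); R=np.array(s['eef_rot']); p=np.array(s['position'])
q=atz(ci,401/k,430/k,p[2]+.0113); off=R.T@(q-p); print('stem offset tool mm',1000*off)
o=np.array([.50002,.06385,0]); b=np.array([-.1418,.9899,0])
for x in (-.075,0,.02):
  T=o+b*x; T[2]=.0687; print(x,1000*(R.T@(T-p))-[1000*off[0],0,0])
```

```text
stem offset tool mm [  0.75810491  -0.55924341 -11.30099869]
-0.075 [ 51.96248968  65.48444956 187.5534859 ]
0 [ 51.52589961  -9.51461785 187.51732178]
0.02 [ 51.40947559 -29.51436916 187.50767802]
```

>>> {"fn": "arm_command", "kwargs": {"moves": [{"claw": 8, "translation": [26, 33, 0], "spin": -0.006}, {"claw": 8, "translation": [52, 65, 20], "spin": -0.006}, {"claw": 8, "translation": [52, 65, 65], "spin": -0.006}, {"claw": 8, "translation": [52, 65, 110], "spin": -0.006}, {"claw": 8, "translation": [52, 65, 140], "spin": -0.006}, {"claw": 8, "translation": [52, 65, 165], "spin": -0.006}, {"claw": 8, "translation": [52, 65, 180], "spin": -0.006}, {"claw": 8, "translation": [52, 65, 184], "spin": -0.006}, {"claw": 8, "translation": [52, 65, 186], "spin": -0.006}, {"claw": 8, "translation": [52, 65, 186], "spin": -0.006}]}}

```text
time_s: 5.32
position: [0.5109, -0.0087, 0.0713]
eef_rot: [[0.99, 0.143, 0.001], [0.143, -0.99, -0.0], [0.001, 0.0, -1.0]]
wrist_force: [0.2, 0.4, -1.4]
grip_width: 0.0135
finger_force: 30.0
```

Run:
```python
from h import *
im,d,ci=snap('side','s2'); snap('wrist','w3'); i=cv2.imread('pics/s2.png')[120:260,180:330]; j=cv2.imread('pics/w3.png')
cv2.imwrite('pics/s2b.png',np.hstack([cv2.resize(i,(400,373),interpolation=cv2.INTER_CUBIC),cv2.resize(j,(400,373))]))
s=state();print(s['position'],s['wrist_force'])
```

```text
[ 0.51089248 -0.00865904  0.07134301] [-0.30280362 -0.57512613 -2.26755888]
```

View pics/s2b.png

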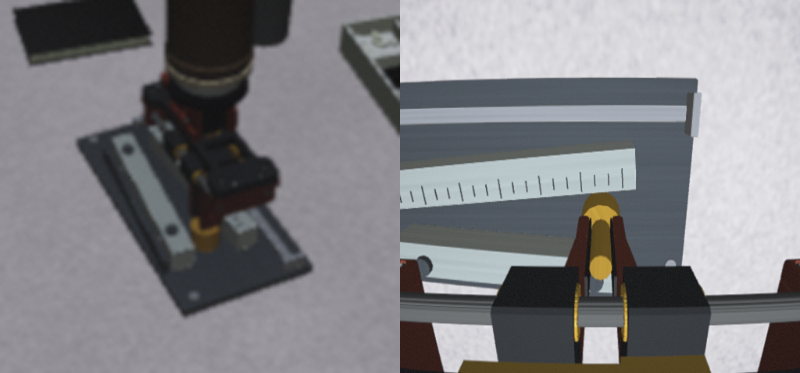

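The crops show the master between the flanks at the wide end, in the left crop at (205,235) and in the right crop at (600,205). I lower it to the floor next.

>>> {"fn": "arm_command", "kwargs": {"moves": [{"claw": 8, "translation": [0, 0, 0.8], "spin": 0}, {"claw": 8, "translation": [0, 0, 1.5], "spin": 0}, {"claw": 8, "translation": [0, 0, 2], "spin": 0}, {"claw": 8, "translation": [0, 0, 2.4], "spin": 0}, {"claw": 8, "translation": [0, 0, 2.4], "spin": 0}, {"claw": 8, "translation": [0, 0, 2.4], "spin": 0}]}}

```text
time_s: 6.18
position: [0.5105, -0.0086, 0.0687]
eef_rot: [[0.99, 0.143, 0.0], [0.143, -0.99, -0.0], [0.0, 0.0, -1.0]]
wrist_force: [-2.0, -0.1, 5.1]
grip_width: 0.0135
finger_force: 30.0
```

>>> {"fn": "arm_command", "kwargs": {"moves": [{"claw": 18, "translation": [0, 0, 0], "spin": 0}, {"claw": 18, "translation": [0, 0, 0], "spin": 0}, {"claw": 18, "translation": [0, 0, -0.3], "spin": 0}, {"claw": 8, "translation": [0, 0, -0.3], "spin": 0}, {"claw": 8, "translation": [0, 0, -0.3], "spin": 0}, {"claw": 8, "translation": [0, 0, -0.3], "spin": 0}, {"claw": 8, "translation": [0, 0, -0.3], "spin": 0}], "newtons": 30}}

```text
time_s: 7.05
position: [0.5104, -0.0086, 0.0685]
eef_rot: [[0.99, 0.143, 0.0], [0.143, -0.99, -0.0], [0.0, 0.0, -1.0]]
wrist_force: [0.0, -0.0, -0.4]
grip_width: 0.0132
finger_force: 30.0
```

>>> {"fn": "arm_command", "kwargs": {"moves": [{"claw": 8, "translation": [-0.5, -8, 0], "spin": 0}, {"claw": 8, "translation": [-0.5, -18, 0], "spin": 0}, {"claw": 8, "translation": [-0.5, -28, 0], "spin": 0}, {"claw": 8, "translation": [-0.5, -38, 0], "spin": 0}, {"claw": 8, "translation": [-0.5, -48, 0], "spin": 0}, {"claw": 8, "translation": [-0.5, -56, 0], "spin": 0}, {"claw": 8, "translation": [-0.5, -60, 0], "spin": 0}, {"claw": 8, "translation": [-0.5, -60, 0], "spin": 0}, {"claw": 8, "translation": [-0.5, -60, 0], "spin": 0}]}}

```text
time_s: 8.18
position: [0.5013, 0.0504, 0.0685]
eef_rot: [[0.99, 0.143, -0.0], [0.143, -0.99, -0.0], [-0.0, 0.0, -1.0]]
wrist_force: [-0.5, -0.1, -0.9]
grip_width: 0.0134
finger_force: 30.0
```

>>> {"fn": "arm_command", "kwargs": {"moves": [{"claw": 8, "translation": [0, -3, 0], "spin": 0}, {"claw": 8, "translation": [0, -6, 0], "spin": 0}, {"claw": 8, "translation": [0, -9, 0], "spin": 0}, {"claw": 8, "translation": [0, -12, 0], "spin": 0}, {"claw": 8, "translation": [0, -14, 0], "spin": 0}, {"claw": 8, "translation": [0, -16, 0], "spin": 0}, {"claw": 8, "translation": [0, -18, 0], "spin": 0}, {"claw": 8, "translation": [0, -18, 0], "spin": 0}]}}

```text
time_s: 9.18
position: [0.4988, 0.0687, 0.0686]
eef_rot: [[0.99, 0.144, 0.0], [0.144, -0.99, 0.0], [0.0, -0.0, -1.0]]
wrist_force: [0.1, -0.4, -1.5]
grip_width: 0.0133
finger_force: 30.0
```

At gauge x of about +5 mm with no side force yet. I carry on in small steps.

>>> {"fn": "arm_command", "kwargs": {"moves": [{"claw": 8, "translation": [0, -1.5, 0], "spin": 0}, {"claw": 8, "translation": [0, -3, 0], "spin": 0}, {"claw": 8, "translation": [0, -4.5, 0], "spin": 0}, {"claw": 8, "translation": [0, -6, 0], "spin": 0}, {"claw": 8, "translation": [0, -7, 0], "spin": 0}, {"claw": 8, "translation": [0, -7, 0], "spin": 0}]}}

```text
time_s: 9.93
position: [0.498, 0.0756, 0.0687]
eef_rot: [[0.99, 0.143, 0.001], [0.143, -0.99, 0.0], [0.001, -0.0, -1.0]]
wrist_force: [1.5, -0.5, -0.0]
grip_width: 0.0134
finger_force: 30.0
```

>>> {"fn": "arm_command", "kwargs": {"moves": [{"claw": 8, "translation": [0.2, -1, 0], "spin": 0}, {"claw": 8, "translation": [0.3, -2, 0], "spin": 0}, {"claw": 8, "translation": [0.3, -3, 0], "spin": 0}, {"claw": 8, "translation": [0.3, -3, 0], "spin": 0}]}}

```text
time_s: 10.42
position: [0.4978, 0.0785, 0.0686]
eef_rot: [[0.99, 0.143, 0.0], [0.143, -0.99, 0.0], [0.001, -0.0, -1.0]]
wrist_force: [2.7, -1.5, -1.2]
grip_width: 0.0134
finger_force: 30.0
```

>>> {"fn": "arm_command", "kwargs": {"moves": [{"claw": 8, "translation": [0.4, -0.5, 0], "spin": 0}, {"claw": 8, "translation": [0.5, -1, 0], "spin": 0}, {"claw": 8, "translation": [0.5, -2, 0], "spin": 0}, {"claw": 8, "translation": [0.5, -2, 0], "spin": 0}]}}

```text
time_s: 10.92
position: [0.4977, 0.0806, 0.0685]
eef_rot: [[0.99, 0.143, -0.0], [0.143, -0.99, 0.0], [-0.0, -0.0, -1.0]]
wrist_force: [2.5, -1.2, -1.3]
grip_width: 0.0135
finger_force: 30.0
```

>>> {"fn": "arm_command", "kwargs": {"moves": [{"claw": 8, "translation": [0.3, -0.5, 0], "spin": 0}, {"claw": 8, "translation": [0.4, -1, 0], "spin": 0}, {"claw": 8, "translation": [0.4, -1.5, 0], "spin": 0}, {"claw": 8, "translation": [0.4, -2, 0], "spin": 0}, {"claw": 8, "translation": [0.4, -2, 0], "spin": 0}]}}

```text
time_s: 11.55
position: [0.4977, 0.0826, 0.0685]
eef_rot: [[0.99, 0.143, -0.0], [0.143, -0.99, -0.0], [-0.0, -0.0, -1.0]]
wrist_force: [-0.6, -2.0, 0.4]
grip_width: 0.0135
finger_force: 30.0
```

>>> {"fn": "arm_command", "kwargs": {"moves": [{"claw": 8, "translation": [0, -0.5, 0], "spin": 0}, {"claw": 8, "translation": [0, -1, 0], "spin": 0}, {"claw": 8, "translation": [0, -1.5, 0], "spin": 0}, {"claw": 8, "translation": [0, -1.5, 0], "spin": 0}]}}

```text
time_s: 12.05
position: [0.4976, 0.0842, 0.0685]
eef_rot: [[0.99, 0.143, -0.0], [0.143, -0.99, 0.0], [-0.0, -0.0, -1.0]]
wrist_force: [-1.0, -0.3, 0.9]
grip_width: 0.0138
finger_force: 30.0
```

>>> {"fn": "arm_command", "kwargs": {"moves": [{"claw": 8, "translation": [0, -0.5, 0], "spin": 0}, {"claw": 8, "translation": [0, -1, 0], "spin": 0}, {"claw": 8, "translation": [0, -1.5, 0], "spin": 0}, {"claw": 8, "translation": [0, -1.5, 0], "spin": 0}]}}

```text
time_s: 12.55
position: [0.4975, 0.0857, 0.0685]
eef_rot: [[0.99, 0.144, 0.0], [0.144, -0.99, 0.0], [0.0, -0.0, -1.0]]
wrist_force: [-0.4, -0.4, -0.9]
grip_width: 0.0136
finger_force: 30.0
```

>>> {"fn": "arm_command", "kwargs": {"moves": [{"claw": 8, "translation": [0, -0.5, 0], "spin": 0}, {"claw": 8, "translation": [0, -1, 0], "spin": 0}, {"claw": 8, "translation": [0, -1.5, 0], "spin": 0}, {"claw": 8, "translation": [0, -2, 0], "spin": 0}, {"claw": 8, "translation": [0, -2, 0], "spin": 0}]}}

```text
time_s: 13.18
position: [0.4973, 0.0866, 0.0686]
eef_rot: [[0.99, 0.143, 0.0], [0.143, -0.99, -0.001], [-0.0, 0.001, -1.0]]
wrist_force: [1.5, -5.0, 0.2]
grip_width: 0.0131
finger_force: 30.0
```

Wedging begins at about 23 mm with 5 N. A little more push is needed.

>>> {"fn": "arm_command", "kwargs": {"moves": [{"claw": 8, "translation": [0, -0.4, 0], "spin": 0}, {"claw": 8, "translation": [0, -0.8, 0], "spin": 0}, {"claw": 8, "translation": [0, -0.8, 0], "spin": 0}, {"claw": 8, "translation": [0, -0.8, 0], "spin": 0}]}}

```text
time_s: 13.68
position: [0.4973, 0.0868, 0.0686]
eef_rot: [[0.99, 0.142, 0.0], [0.142, -0.99, -0.002], [-0.0, 0.002, -1.0]]
wrist_force: [1.0, -6.4, 0.8]
grip_width: 0.0138
finger_force: 30.0
```

>>> {"fn": "arm_command", "kwargs": {"moves": [{"claw": 8, "translation": [0, -0.5, 0], "spin": 0}, {"claw": 8, "translation": [0, -1, 0], "spin": 0}, {"claw": 8, "translation": [0, -1, 0], "spin": 0}, {"claw": 8, "translation": [0, -1, 0], "spin": 0}]}}

```text
time_s: 14.18
position: [0.4973, 0.087, 0.0686]
eef_rot: [[0.99, 0.142, 0.0], [0.142, -0.99, -0.003], [-0.0, 0.002, -1.0]]
wrist_force: [1.5, -8.3, 1.6]
grip_width: 0.0137
finger_force: 30.0
```

>>> {"fn": "arm_command", "kwargs": {"moves": [{"claw": 8, "translation": [0, -0.4, 0], "spin": 0}, {"claw": 8, "translation": [0, -0.7, 0], "spin": 0}, {"claw": 8, "translation": [0, -0.7, 0], "spin": 0}, {"claw": 8, "translation": [0, -0.7, 0], "spin": 0}]}}

```text
time_s: 14.68
position: [0.4972, 0.0872, 0.0686]
eef_rot: [[0.99, 0.141, 0.0], [0.141, -0.99, -0.003], [-0.0, 0.003, -1.0]]
wrist_force: [2.6, -11.4, 1.8]
grip_width: 0.0135
finger_force: 30.0
```

About 11 N along the slot, so it is wedged. I ease off the push, then open a little.

>>> {"fn": "arm_command", "kwargs": {"moves": [{"claw": 8, "translation": [0, 0.8, 0], "spin": 0}, {"claw": 8, "translation": [0, 1.6, 0], "spin": 0}, {"claw": 8, "translation": [0, 2.3, 0], "spin": 0}, {"claw": 8, "translation": [0, 2.3, 0], "spin": 0}]}}

```text
time_s: 15.18
position: [0.4973, 0.087, 0.0686]
eef_rot: [[0.99, 0.143, 0.0], [0.143, -0.99, -0.001], [-0.0, 0.001, -1.0]]
wrist_force: [1.6, -4.9, 0.5]
grip_width: 0.013
finger_force: 30.0
```

>>> {"fn": "arm_command", "kwargs": {"moves": [{"claw": 8, "translation": [-0.1, 0.6, 0], "spin": 0}, {"claw": 8, "translation": [-0.2, 1.1, 0], "spin": 0}, {"claw": 8, "translation": [-0.2, 1.1, 0], "spin": 0}, {"claw": 8, "translation": [-0.2, 1.1, 0], "spin": 0}]}}

```text
time_s: 15.68
position: [0.4973, 0.0869, 0.0686]
eef_rot: [[0.99, 0.144, 0.0], [0.144, -0.99, 0.0], [0.0, -0.0, -1.0]]
wrist_force: [2.3, -2.5, -1.0]
grip_width: 0.0135
finger_force: 30.0
```

>>> {"fn": "arm_command", "kwargs": {"moves": [{"claw": 35, "translation": [0, 0, 0], "spin": 0}, {"claw": 35, "translation": [0, 0, 0], "spin": 0}, {"claw": 35, "translation": [0, 0, 0], "spin": 0}, {"claw": 35, "translation": [0, 0, -10], "spin": 0}, {"claw": 35, "translation": [0, 0, -40], "spin": 0}, {"claw": 35, "translation": [0, 0, -80], "spin": 0}, {"claw": 35, "translation": [0, 0, -120], "spin": 0}, {"claw": 35, "translation": [0, 0, -150], "spin": 0}, {"claw": 35, "translation": [0, 0, -150], "spin": 0}, {"claw": 35, "translation": [0, 0, -150], "spin": 0}]}}

```text
time_s: 16.92
position: [0.4967, 0.0865, 0.2182]
eef_rot: [[0.99, 0.143, -0.0], [0.143, -0.99, -0.0], [-0.0, 0.0, -1.0]]
wrist_force: [-1.2, 0.3, -1.0]
grip_width: 0.0349
finger_force: 0.0
```

Run:
```python
from h import *
im,d,ci=snap('wrist','w4'); s=state(); print(s['time_s'],s['position'],np.round(s['eef_rot'],4).tolist())
i=cv2.imread('pics/w4.png'); cv2.imwrite('pics/w4b.png',cv2.resize(i,(800,600),interpolation=cv2.INTER_CUBIC))
```

```text
16.975 [0.49648665 0.08636837 0.21773513] [[0.9897, 0.1433, -0.0014], [0.1433, -0.9897, -0.0003], [-0.0015, 0.0001, -1.0]]
```

View pics/w4b.png

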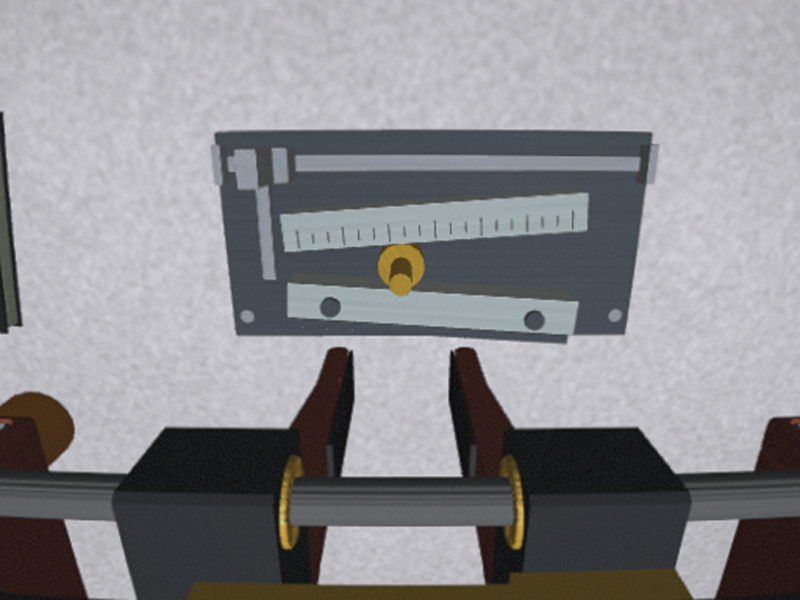

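The enlarged view shows the master upright in the slot, stem top at (401,285). The fin top is at (246,169) and the arm's wide-side edge at the slot is near (274,272).

Run:
```python
from h import *
d,ci=load('w4'); k=1.5625
o=np.array([.50002,.06385,0]); b=np.array([-.1418,.9899,0]); by=np.array([-b[1],b[0],0])
s=state(); R=np.array(s['eef_rot']); p=np.array(s['position'])
def g(n,u,v,z):
    q=atz(ci,u/k,v/k,z); print(n,np.round(1000*np.array([(q-o)@b,(q-o)@by]),1),'tool',np.round(1000*R.T@(q-p),1), 'depth z',dep(d,ci,u/k,v/k)[2])
g('fin',246,169,.079); g('fin corner',236,151,.079); g('fin corner',256.5,189,.079)
g('stem',401,285,.080); g('armtip wide',275,278,.051); g('arm wide root',268,190,.051)
C=np.array([atz(ci,u/k,v/k,.012) for u,v in [(215,131),(652,132),(624,334),(237,334)]]); gx=C[0]+C[3]-C[1]-C[2]; print(gx/np.linalg.norm(gx))
```

```text
fin [108.9 -66.8] tool [ 67.5 -86.  138.6] depth z 0.07962355688036776
fin corner [113.6 -76.5] tool [ 77.2 -90.7 138.6] depth z 0.07728629285831928
fin corner [103.9 -55.9] tool [ 56.5 -81.1 138.6] depth z 0.04962928635208663
stem [23.  -0.2] tool [  0.7  -0.2 137.7] depth z 0.07990025230763798
armtip wide [104.8   4. ] tool [ -3.3 -82.  166.7] depth z 0.010139741705901206
arm wide root [105.  -52.4] tool [ 53.1 -82.2 166.6] depth z 0.04960126994730912
[-1.43720865e-01  9.89618266e-01  9.37158899e-17]
```

>>> {"fn": "arm_command", "kwargs": {"moves": [{"claw": 40, "translation": [30, -40, 0], "spin": 0}, {"claw": 40, "translation": [67, -86, 0], "spin": 0}, {"claw": 40, "translation": [67, -86, 40], "spin": 0}, {"claw": 40, "translation": [67, -86, 80], "spin": 0}, {"claw": 40, "translation": [67, -86, 115], "spin": 0}, {"claw": 40, "translation": [67, -86, 135], "spin": 0}, {"claw": 40, "translation": [67, -86, 139], "spin": 0}, {"claw": 40, "translation": [67, -86, 139], "spin": 0}], "newtons": 15}}

```text
time_s: 17.98
position: [0.5509, 0.1813, 0.0792]
eef_rot: [[0.99, 0.144, -0.001], [0.144, -0.99, -0.0], [-0.001, 0.0, -1.0]]
wrist_force: [0.4, 0.4, -0.5]
grip_width: 0.04
finger_force: 0.0
```

>>> {"fn": "arm_command", "kwargs": {"moves": [{"claw": 5, "translation": [0, 0, 0], "spin": 0}, {"claw": 5, "translation": [0, 0, 0], "spin": 0}, {"claw": 5, "translation": [0, 0, 0], "spin": 0}, {"claw": 5, "translation": [0, 0, 0], "spin": 0}, {"claw": 5, "translation": [0, 0, 0], "spin": 0}]}}

```text
time_s: 18.6
position: [0.5514, 0.1813, 0.08]
eef_rot: [[0.99, 0.143, 0.001], [0.143, -0.99, 0.0], [0.001, 0.0, -1.0]]
wrist_force: [-0.0, -0.2, 5.6]
grip_width: 0.0117
finger_force: 15.0
```

>>> {"fn": "arm_command", "kwargs": {"moves": [{"claw": 5, "translation": [0, 3, -1], "spin": 0}, {"claw": 5, "translation": [0, 8, -1], "spin": 0}, {"claw": 5, "translation": [0, 15, -1], "spin": 0}, {"claw": 5, "translation": [0, 20, -1], "spin": 0}, {"claw": 5, "translation": [0, 20, -1], "spin": 0}]}}

```text
time_s: 19.23
position: [0.5544, 0.16, 0.0801]
eef_rot: [[0.99, 0.142, 0.0], [0.142, -0.99, -0.001], [0.0, 0.001, -1.0]]
wrist_force: [5.0, -0.7, -10.3]
grip_width: 0.0124
finger_force: 15.0
```

>>> {"fn": "arm_command", "kwargs": {"moves": [{"claw": 5, "translation": [0.7, 2, 0.6], "spin": 0}, {"claw": 5, "translation": [0.7, 10, 0.6], "spin": 0}, {"claw": 5, "translation": [0.7, 20, 0.6], "spin": 0}, {"claw": 5, "translation": [0.7, 30, 0.6], "spin": 0}, {"claw": 5, "translation": [0.7, 38, 0.6], "spin": 0}, {"claw": 5, "translation": [0.7, 42, 0.6], "spin": 0}, {"claw": 5, "translation": [0.7, 42, 0.6], "spin": 0}]}}

```text
time_s: 20.1
position: [0.5606, 0.119, 0.0801]
eef_rot: [[0.99, 0.143, -0.0], [0.143, -0.99, -0.001], [-0.0, 0.001, -1.0]]
wrist_force: [-1.7, -1.4, 2.8]
grip_width: 0.0119
finger_force: 15.0
```

Run:
```python
from h import *
im,d,ci=snap('wrist','w5'); s=state(); print(s['time_s'],s['position'],s['wrist_force'])
i=cv2.imread('pics/w5.png'); cv2.imwrite('pics/w5b.png',cv2.resize(i,(800,600),interpolation=cv2.INTER_CUBIC))
```

```text
20.15 [0.56057236 0.11930424 0.08005712] [-1.06758013 -1.59514746  3.36365625]
```

View pics/w5b.png

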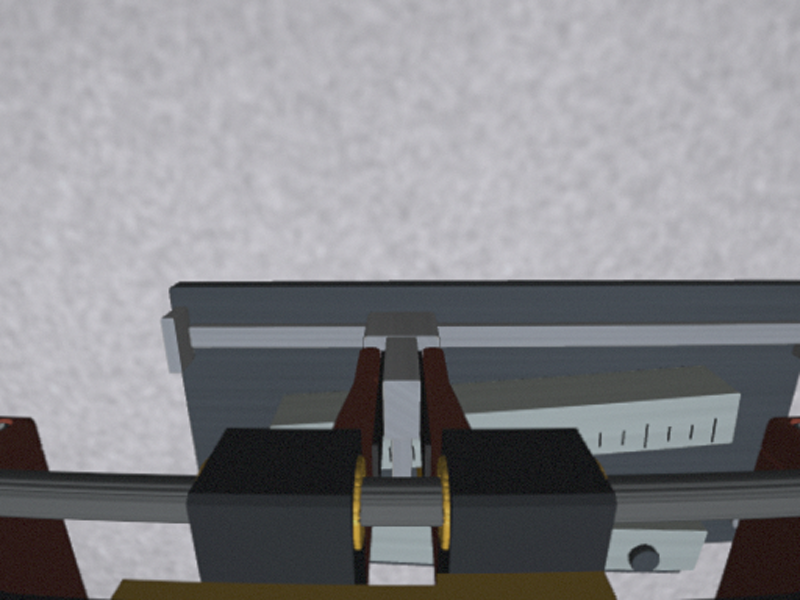

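The view shows the marker carriage at (401,330) well gripped, with the stem hidden behind the gripper. By fin position, about 12 mm remain to contact. I approach in fine steps.

>>> {"fn": "arm_command", "kwargs": {"moves": [{"claw": 5, "translation": [-0.2, 3, -0.2], "spin": 0}, {"claw": 5, "translation": [-0.2, 6, -0.2], "spin": 0}, {"claw": 5, "translation": [-0.2, 8, -0.2], "spin": 0}, {"claw": 5, "translation": [-0.2, 9.5, -0.2], "spin": 0}, {"claw": 5, "translation": [-0.2, 10, -0.2], "spin": 0}, {"claw": 5, "translation": [-0.2, 10, -0.2], "spin": 0}, {"claw": 5, "translation": [-0.2, 10, -0.2], "spin": 0}]}}

```text
time_s: 21.02
position: [0.5619, 0.11, 0.0801]
eef_rot: [[0.99, 0.143, -0.0], [0.143, -0.99, -0.0], [-0.0, 0.0, -1.0]]
wrist_force: [0.0, -0.1, -2.2]
grip_width: 0.0123
finger_force: 15.0
```

```bash
cat > g.py <<'E'
from h import *
s=state(); p=np.array(s['position'])-[.50002,.06385,0]; f=np.array(s['wrist_force']); gx=np.array([-.1437,.9896,0]); print(s['time_s'],'x',1000*p@gx,'f',f@gx,f)
E
python3 - <<'E'
from g import *
snap('side','s5'); i=cv2.imread('pics/s5.png')[130:250,190:310]; cv2.imwrite('pics/s5b.png',cv2.resize(i,(600,600),interpolation=cv2.INTER_CUBIC))
E
```

```text
21.025 x 36.733071242150004 f -0.064389156469297 [ 0.01618735 -0.06271527 -2.16102604]
```

View pics/s5b.png

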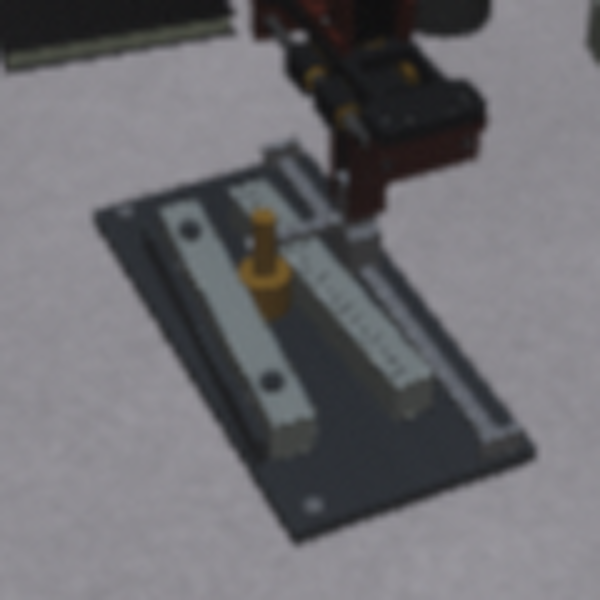

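The side crop shows the master upright, its stem at (263,235), with the arm close behind it at (310,235). About 2.5 mm is left.

>>> {"fn": "arm_command", "kwargs": {"moves": [{"claw": 5, "translation": [0, 0.5, 0], "spin": 0}, {"claw": 5, "translation": [0, 1, 0], "spin": 0}, {"claw": 5, "translation": [0, 1.5, 0], "spin": 0}, {"claw": 5, "translation": [0, 1.5, 0], "spin": 0}, {"claw": 5, "translation": [0, 1.5, 0], "spin": 0}]}}

```text
time_s: 21.7
position: [0.5621, 0.1085, 0.0801]
eef_rot: [[0.99, 0.143, -0.0], [0.143, -0.99, -0.0], [-0.0, 0.0, -1.0]]
wrist_force: [-1.3, 1.2, -2.0]
grip_width: 0.0121
finger_force: 15.0
```

```bash
python3 g.py
```

```text
21.7 x 35.28178529122462 f 1.3770537509740923 [-1.27125473  1.20692648 -1.95172583]
```

>>> {"fn": "arm_command", "kwargs": {"moves": [{"claw": 5, "translation": [0, 0.2, 0], "spin": 0}, {"claw": 5, "translation": [0, 0.4, 0], "spin": 0}, {"claw": 5, "translation": [0, 0.6, 0], "spin": 0}, {"claw": 5, "translation": [0, 0.6, 0], "spin": 0}]}}

```text
time_s: 22.2
position: [0.5622, 0.108, 0.0801]
eef_rot: [[0.99, 0.143, -0.0], [0.143, -0.99, -0.0], [-0.0, 0.0, -1.0]]
wrist_force: [-1.0, 1.1, -2.5]
grip_width: 0.0118
finger_force: 15.0
```

```bash
python3 g.py
```

```text
22.2 x 34.735981656820655 f 1.2416345127177424 [-0.98529208  1.11160877 -2.54396507]
```

Only the rail friction shows (1.2 N), so there is no contact yet.

>>> {"fn": "arm_command", "kwargs": {"moves": [{"claw": 5, "translation": [0, 0.2, 0], "spin": 0}, {"claw": 5, "translation": [0, 0.4, 0], "spin": 0}, {"claw": 5, "translation": [0, 0.4, 0], "spin": 0}, {"claw": 5, "translation": [0, 0.4, 0], "spin": 0}]}}

```text
time_s: 22.7
position: [0.5623, 0.1076, 0.0801]
eef_rot: [[0.99, 0.143, -0.0], [0.143, -0.99, -0.0], [-0.0, 0.0, -1.0]]
wrist_force: [-1.0, 0.8, -3.4]
grip_width: 0.012
finger_force: 15.0
```

```bash
python3 g.py
```

```text
22.7 x 34.31380037123743 f 0.9622139982396178 [-1.03991991  0.82131923 -3.42144431]
```

>>> {"fn": "arm_command", "kwargs": {"moves": [{"claw": 5, "translation": [0, 0.2, 0], "spin": 0}, {"claw": 5, "translation": [0, 0.4, 0], "spin": 0}, {"claw": 5, "translation": [0, 0.4, 0], "spin": 0}, {"claw": 5, "translation": [0, 0.4, 0], "spin": 0}]}}

```text
time_s: 23.2
position: [0.5623, 0.1074, 0.0801]
eef_rot: [[0.99, 0.143, -0.0], [0.143, -0.99, 0.0], [-0.0, -0.0, -1.0]]
wrist_force: [-1.0, 2.2, -4.2]
grip_width: 0.0118
finger_force: 15.0
```

```bash
python3 g.py
```

```text
23.2 x 34.11913010951763 f 2.301437167484878 [-1.04051767  2.17452989 -4.22764748]
```

>>> {"fn": "arm_command", "kwargs": {"moves": [{"claw": 5, "translation": [0, 0.2, 0], "spin": 0}, {"claw": 5, "translation": [0, 0.2, 0], "spin": 0}, {"claw": 5, "translation": [0, 0.2, 0], "spin": 0}]}}

```text
time_s: 23.58
position: [0.5624, 0.1071, 0.0801]
eef_rot: [[0.99, 0.143, 0.0], [0.143, -0.99, 0.0], [0.0, -0.0, -1.0]]
wrist_force: [-1.0, 1.9, -4.5]
grip_width: 0.0122
finger_force: 15.0
```

```bash
python3 g.py
```

```text
23.575 x 33.8699642984145 f 2.002961102523723 [-1.00721049  1.87775359 -4.47784833]
```

>>> {"fn": "arm_command", "kwargs": {"moves": [{"claw": 5, "translation": [0, 0.15, 0.3], "spin": 0}, {"claw": 5, "translation": [0, 0.3, 0.3], "spin": 0}, {"claw": 5, "translation": [0, 0.3, 0.3], "spin": 0}, {"claw": 5, "translation": [0, 0.3, 0.3], "spin": 0}]}}

```text
time_s: 24.08
position: [0.5624, 0.107, 0.0801]
eef_rot: [[0.99, 0.143, 0.0], [0.143, -0.99, 0.0], [0.0, -0.0, -1.0]]
wrist_force: [-2.6, 3.5, 1.4]
grip_width: 0.0114
finger_force: 15.0
```

Run:
```python
from g import *
snap('side','s6')
a=cv2.imread('pics/s5.png').astype(np.float32);b=cv2.imread('pics/s6.png').astype(np.float32)
# brass mask (R-B) centroid of the stem
for n,i in(('before',a),('now',b)):
    w=np.clip(i[170:195,234:252,2]-i[170:195,234:252,0]-25,0,None); ys,xs=np.mgrid[170:195,234:252]
    print(n,(w*xs).sum()/w.sum(),(w*ys).sum()/w.sum(),w.sum())
    t=w[:10]; print(' stem top', (t*xs[:10]).sum()/t.sum(),(t*ys[:10]).sum()/t.sum())
```

```text
24.075 x 33.713299860056615 f 3.8233768250661417 [-2.55962919  3.4918736   1.36172486]
before 242.6417405999155 182.84410646387832 2367.0
 stem top 242.23092783505155 174.10927835051547
now 242.73491928632114 183.03993203058624 2354.0
 stem top 242.31674208144796 174.17194570135746
```

Contact: the force has risen to 3.8 N and the stem has not moved in the side view. I ease the push to about zero and let go.

>>> {"fn": "arm_command", "kwargs": {"moves": [{"claw": 5, "translation": [-0.2, -0.3, 0], "spin": 0}, {"claw": 5, "translation": [-0.4, -0.5, 0], "spin": 0}, {"claw": 5, "translation": [-0.4, -0.5, 0], "spin": 0}]}}

```text
time_s: 24.5
position: [0.5623, 0.107, 0.0801]
eef_rot: [[0.99, 0.143, 0.001], [0.143, -0.99, -0.0], [0.001, 0.0, -1.0]]
wrist_force: [-1.3, 2.7, 2.8]
grip_width: 0.0118
finger_force: 15.0
```

```bash
python3 g.py
```

```text
24.5 x 33.74756571348977 f 2.856585434360014 [-1.34248195  2.69166408  2.78373166]
```

>>> {"fn": "arm_command", "kwargs": {"moves": [{"claw": 5, "translation": [0, -0.5, 0], "spin": 0}, {"claw": 5, "translation": [0, -0.5, 0], "spin": 0}, {"claw": 30, "translation": [0, -0.5, 0], "spin": 0}, {"claw": 30, "translation": [0, -0.5, 0], "spin": 0}, {"claw": 30, "translation": [0, -0.5, 0], "spin": 0}, {"claw": 30, "translation": [0, -0.5, -5], "spin": 0}, {"claw": 30, "translation": [0, -0.5, -40], "spin": 0}, {"claw": 30, "translation": [0, -0.5, -80], "spin": 0}, {"claw": 30, "translation": [-30, -0.5, -120], "spin": 0}, {"claw": 30, "translation": [-66, -0.5, -140], "spin": 0}, {"claw": 30, "translation": [-66, -0.5, -140], "spin": 0}, {"claw": 30, "translation": [-66, -0.5, -140], "spin": 0}]}}

```text
time_s: 26.0
position: [0.4971, 0.0981, 0.22]
eef_rot: [[0.99, 0.143, 0.001], [0.143, -0.99, -0.0], [0.001, 0.0, -1.0]]
wrist_force: [0.8, 0.4, -0.4]
grip_width: 0.0302
finger_force: 0.0
```

Run:
```python
from h import *
im,d,ci=snap('wrist','w7'); s=state(); print(s['time_s'],s['position'],s['grip_width'])
i=cv2.imread('pics/w7.png'); cv2.imwrite('pics/w7b.png',np.vstack([cv2.resize(i[100:200,180:340],(640,400),interpolation=cv2.INTER_CUBIC),cv2.resize(i[60:110,:320],(640,100))]))
```

```text
26.05 [0.49709439 0.09813192 0.21949699] 0.03045436833816078
```

View pics/w7b.png

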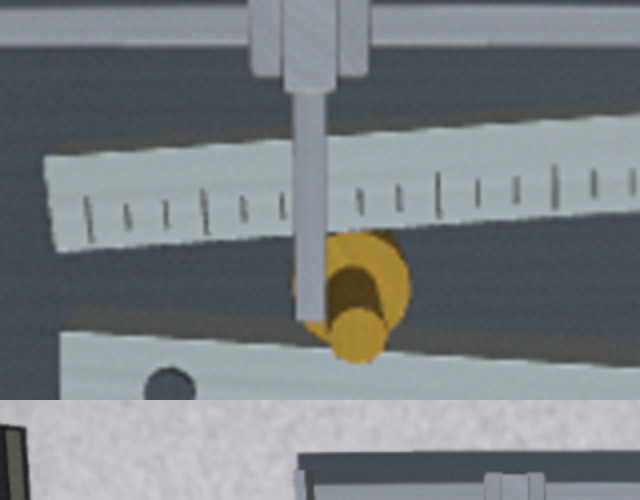

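The crop shows the arm's wide edge at x≈326 px meeting the stem's left side at about 327 px, with the master upright. One numeric check on the master's position:

Run:
```python
from h import *
d,ci=load('w7'); o=np.array([.50002,.06385,0]); b=np.array([-.1437,.9896,0]); by=np.array([-b[1],b[0],0])
for n,u,v,z in (('stem',358/4+180,335/4+100,.080),('arm wide edge tip',326/4+180,319/4+100,.051),('root',326/4+180,100/4+100,.051),('fin',310/4+180,56/4+100,.079)):
    q=atz(ci,u,v,z)-o; print(n,np.round(1000*np.array([q@b,q@by]),1))
```

```text
stem [22.6 -0.7]
arm wide edge tip [29.6  4. ]
root [ 29.8 -51.2]
fin [ 33.7 -63.8]
```

The centre-to-face distance is 7.0 mm, as it should be for touch. To be sure the master did not back out by a fraction of a millimetre, I return to the earlier viewpoint and compare directly.

>>> {"fn": "arm_command", "kwargs": {"moves": [{"claw": 35, "translation": [0, 6, 1], "spin": 0}, {"claw": 35, "translation": [0, 11.7, 1.8], "spin": 0}, {"claw": 35, "translation": [0, 11.7, 1.8], "spin": 0}, {"claw": 35, "translation": [0, 11.7, 1.8], "spin": 0}, {"claw": 35, "translation": [0, 11.7, 1.8], "spin": 0}]}}

```text
time_s: 26.68
position: [0.4983, 0.0868, 0.2181]
eef_rot: [[0.99, 0.144, 0.0], [0.144, -0.99, 0.0], [0.0, -0.0, -1.0]]
wrist_force: [-0.4, 0.1, 1.0]
grip_width: 0.035
finger_force: 0.0
```

Run:
```python
from h import *
snap('wrist','w8'); s=state(); print(s['position'])
a=cv2.imread('pics/w4.png');b=cv2.imread('pics/w8.png')
ga,gb=[cv2.cvtColor(i,cv2.COLOR_BGR2GRAY).astype(np.float32) for i in(a,b)]
m=np.zeros(ga.shape,np.uint8); m[115:218,180:405]=255; m[140:195,155:280]=0; m[80:118,150:240]=0   # fixed gauge, without master and marker
W=np.eye(2,3,dtype=np.float32); cc,W=cv2.findTransformECC(ga,gb,W,cv2.MOTION_AFFINE,(3,200,1e-7),m,3)
bw=cv2.warpAffine(b,W,(512,384),flags=cv2.INTER_CUBIC|cv2.WARP_INVERSE_MAP); print(cc,np.round(W,3))
print('shift at stem',W@[257,182,1]-[257,182])
ta=cv2.cvtColor(a,cv2.COLOR_BGR2GRAY);tb=cv2.cvtColor(bw,cv2.COLOR_BGR2GRAY)
for n,r in(('stem top',(174,190,248,266)),('body right',(156,176,258,273))):
    x=ta[r[0]:r[1],r[2]:r[3]].astype(np.float32); y=tb[r[0]:r[1],r[2]:r[3]].astype(np.float32)
    V=np.eye(2,3,dtype=np.float32); c,V=cv2.findTransformECC(x,y,V,cv2.MOTION_TRANSLATION,(3,200,1e-7),None,3); print(n,c,V[:,2])
```

```text
[0.49824193 0.08681064 0.21808462]
0.9812555065691936 [[ 1.000e+00  1.000e-03 -1.710e-01]
 [ 0.000e+00  9.960e-01  2.115e+00]]
shift at stem [0.06458079 1.54183576]
stem top 0.9716492474771216 [0.7647693  0.08528166]
body right 0.9843237732191955 [ 0.2643481  -0.08574381]
```

Run:
```python
from h import *
W=np.array([[1,.001,-.171],[0,.996,2.115]],np.float32)
a=cv2.imread('pics/w4.png'); b=cv2.warpAffine(cv2.imread('pics/w8.png'),W,(512,384),flags=cv2.INTER_CUBIC|cv2.WARP_INVERSE_MAP)
for r,c in(((179,187),(244,270)),((160,172),(236,278))):
    for i in(a,b): 
        p=(i[r[0]:r[1],c[0]:c[1],2].astype(float)-i[r[0]:r[1],c[0]:c[1],0]).mean(0); print(r,p.round().astype(int).tolist())
```

```text
(179, 187) [-4, 10, 26, 33, 42, 58, 96, 106, 111, 112, 110, 113, 113, 113, 112, 113, 113, 110, 100, 62, 57, 48, 35, 20, 8, -1]
(179, 187) [-3, 3, 22, 33, 39, 41, 68, 101, 110, 111, 112, 112, 113, 113, 113, 113, 112, 113, 110, 101, 58, 54, 41, 25, 10, 2]
(160, 172) [-14, -14, -14, -14, -15, -5, 49, 83, 100, 106, 111, 113, 113, 112, 100, 89, 84, 81, 78, 78, 75, 77, 79, 81, 83, 88, 95, 108, 113, 114, 113, 111, 107, 96, 77, 19, -13, -15, -14, -14, -14, -14]
(160, 172) [-13, -14, -14, -15, -15, -11, -1, -15, -16, -15, -15, -16, -17, -17, 40, 91, 88, 82, 82, 79, 76, 76, 78, 80, 83, 86, 91, 104, 113, 114, 112, 112, 108, 98, 83, 46, -8, -16, -14, -14, -14, -14]
```

Compared with before, the body shifted by about 0.2 mm and the stem top by 0.6 mm towards the wide end, so the wedge may have eased. There is time to redo it properly: back the marker off, re-seat the master, then touch more gently.

>>> {"fn": "arm_command", "kwargs": {"moves": [{"claw": 35, "translation": [33, -6, 0], "spin": 0}, {"claw": 35, "translation": [66, -11, 0], "spin": 0}, {"claw": 35, "translation": [66, -11, 45], "spin": 0}, {"claw": 35, "translation": [66, -11, 90], "spin": 0}, {"claw": 35, "translation": [66, -11, 120], "spin": 0}, {"claw": 35, "translation": [66, -11, 137], "spin": 0}, {"claw": 35, "translation": [66, -11, 137], "spin": 0}, {"claw": 35, "translation": [66, -11, 137], "spin": 0}], "newtons": 10}}

```text
time_s: 27.72
position: [0.5628, 0.1073, 0.0822]
eef_rot: [[0.99, 0.143, 0.002], [0.143, -0.99, 0.0], [0.002, -0.0, -1.0]]
wrist_force: [0.7, -0.2, 0.7]
grip_width: 0.0348
finger_force: 0.0
```

```bash
python3 g.py
```

```text
27.725 x 33.93389941337636 f -0.29621176040292907 [ 0.71749935 -0.19513652  0.68694785]
```

>>> {"fn": "arm_command", "kwargs": {"moves": [{"claw": 35, "translation": [0, -1, 0], "spin": 0}, {"claw": 5, "translation": [0, -1, 0], "spin": 0}, {"claw": 5, "translation": [0, -1, 0], "spin": 0}, {"claw": 5, "translation": [0, -1, 0], "spin": 0}, {"claw": 5, "translation": [0, -1, 0], "spin": 0}, {"claw": 5, "translation": [0, -6, 0], "spin": 0}, {"claw": 5, "translation": [0, -14, 0], "spin": 0}, {"claw": 5, "translation": [0, -24, 0], "spin": 0}, {"claw": 5, "translation": [0, -34, 0], "spin": 0}, {"claw": 5, "translation": [0, -42, 0], "spin": 0}, {"claw": 5, "translation": [0, -45, 0], "spin": 0}, {"claw": 5, "translation": [0, -45, 0], "spin": 0}]}}

```text
time_s: 29.22
position: [0.5553, 0.153, 0.0813]
eef_rot: [[0.99, 0.144, 0.0], [0.144, -0.99, 0.001], [0.0, -0.001, -1.0]]
wrist_force: [-1.6, 0.8, 5.2]
grip_width: 0.0118
finger_force: 10.0
```

```bash
python3 g.py
```

```text
29.225 x 80.24477994896769 f 0.9960201841672742 [-1.58814745  0.77587247  5.16030507]
```

>>> {"fn": "arm_command", "kwargs": {"moves": [{"claw": 35, "translation": [0, 0, 0], "spin": 0}, {"claw": 35, "translation": [0, 0, 0], "spin": 0}, {"claw": 35, "translation": [0, 0, -10], "spin": 0}, {"claw": 35, "translation": [0, 0, -40], "spin": 0}, {"claw": 35, "translation": [-20, 15, -70], "spin": 0}, {"claw": 35, "translation": [-55, 45, -75], "spin": 0}, {"claw": 35, "translation": [-67, 57, -75], "spin": 0}, {"claw": 35, "translation": [-67, 57, -70], "spin": 0}, {"claw": 35, "translation": [-67, 57, -40], "spin": 0}, {"claw": 35, "translation": [-67, 57, -10], "spin": 0}, {"claw": 35, "translation": [-67, 57, 8], "spin": 0}, {"claw": 35, "translation": [-67, 57, 8], "spin": 0}]}}

```text
time_s: 30.72
position: [0.497, 0.0867, 0.0713]
eef_rot: [[0.989, 0.145, -0.003], [0.145, -0.989, 0.0], [-0.003, -0.001, -1.0]]
wrist_force: [-0.4, 1.7, 1.4]
grip_width: 0.0351
finger_force: 0.0
```

```bash
python3 g.py; python3 -c "from h import *;s=state();print(s['position'])"
```

```text
30.725 x 23.028503867622813 f 1.730239004440513 [-0.41835255  1.68767355  1.38044245]
[0.4969614  0.08667638 0.07134855]
```

>>> {"fn": "arm_command", "kwargs": {"moves": [{"claw": 35, "translation": [0, -0.3, 2.5], "spin": 0}, {"claw": 35, "translation": [0, -0.3, 2.5], "spin": 0}, {"claw": 8, "translation": [0, -0.3, 2.5], "spin": 0}, {"claw": 8, "translation": [0, -0.3, 2.5], "spin": 0}, {"claw": 8, "translation": [0, -0.3, 2.5], "spin": 0}, {"claw": 8, "translation": [0, -0.3, 2.5], "spin": 0}, {"claw": 8, "translation": [0, -0.3, 2.5], "spin": 0}], "newtons": 30}}

```text
time_s: 31.6
position: [0.4975, 0.0859, 0.0708]
eef_rot: [[0.99, 0.143, 0.0], [0.143, -0.99, 0.0], [0.0, -0.0, -1.0]]
wrist_force: [0.3, 1.2, 2.6]
grip_width: 0.0133
finger_force: 30.0
```

```bash
python3 g.py
```

```text
31.6 x 22.141185045669054 f 1.1410305017330382 [0.29038796 1.19518922 2.6392767 ]
```

>>> {"fn": "arm_command", "kwargs": {"moves": [{"claw": 8, "translation": [0, -0.5, 0], "spin": 0}, {"claw": 8, "translation": [0, -1, 0], "spin": 0}, {"claw": 8, "translation": [0, -1.5, 0], "spin": 0}, {"claw": 8, "translation": [0, -2, 0], "spin": 0}, {"claw": 8, "translation": [0, -2, 0], "spin": 0}]}}

```text
time_s: 32.22
position: [0.4975, 0.0862, 0.0708]
eef_rot: [[0.99, 0.142, 0.0], [0.142, -0.99, -0.002], [0.0, 0.002, -1.0]]
wrist_force: [0.1, -5.1, 5.0]
grip_width: 0.0136
finger_force: 30.0
```

```bash
python3 g.py
```

```text
32.225 x 22.48238267882868 f -5.037968690399876 [ 0.07454221 -5.08008991  4.98576352]
```

>>> {"fn": "arm_command", "kwargs": {"moves": [{"claw": 8, "translation": [0, -0.5, 0], "spin": 0}, {"claw": 8, "translation": [0, -1, 0], "spin": 0}, {"claw": 8, "translation": [0, -1.4, 0], "spin": 0}, {"claw": 8, "translation": [0, -1.4, 0], "spin": 0}, {"claw": 8, "translation": [0, -1.4, 0], "spin": 0}]}}

```text
time_s: 32.85
position: [0.4974, 0.0868, 0.0708]
eef_rot: [[0.99, 0.142, 0.001], [0.142, -0.99, -0.003], [0.0, 0.003, -1.0]]
wrist_force: [0.8, -6.5, 5.8]
grip_width: 0.0136
finger_force: 30.0
```

```bash
python3 g.py
```

```text
32.85 x 23.117039492926914 f -6.577954402736195 [ 0.76246184 -6.53636685  5.79205083]
```

>>> {"fn": "arm_command", "kwargs": {"moves": [{"claw": 8, "translation": [0, -0.5, -0.3], "spin": 0}, {"claw": 8, "translation": [0, -1, -0.3], "spin": 0}, {"claw": 8, "translation": [0, -1.2, -0.3], "spin": 0}, {"claw": 8, "translation": [0, -1.2, -0.3], "spin": 0}]}}

```text
time_s: 33.35
position: [0.4973, 0.0873, 0.0708]
eef_rot: [[0.99, 0.141, 0.0], [0.141, -0.99, -0.003], [-0.0, 0.003, -1.0]]
wrist_force: [2.0, -8.8, 3.5]
grip_width: 0.0134
finger_force: 30.0
```

```bash
python3 g.py
```

```text
33.35 x 23.58906591579524 f -8.974831927000011 [ 2.04880949 -8.77164309  3.54017538]
```

>>> {"fn": "arm_command", "kwargs": {"moves": [{"claw": 8, "translation": [0, -0.4, 0], "spin": 0}, {"claw": 8, "translation": [0, -0.7, 0], "spin": 0}, {"claw": 8, "translation": [0, -0.7, 0], "spin": 0}, {"claw": 8, "translation": [0, -0.7, 0], "spin": 0}]}}

```text
time_s: 33.85
position: [0.4973, 0.0875, 0.0708]
eef_rot: [[0.99, 0.141, 0.0], [0.141, -0.99, -0.004], [-0.0, 0.004, -1.0]]
wrist_force: [3.0, -10.9, 3.7]
grip_width: 0.0134
finger_force: 30.0
```

```bash
python3 g.py
```

```text
33.85 x 23.757838771901387 f -11.190794815158887 [  2.97866176 -10.87587017   3.74393878]
```

>>> {"fn": "arm_command", "kwargs": {"moves": [{"claw": 8, "translation": [0, 1, 0], "spin": 0}, {"claw": 8, "translation": [0, 2, 0], "spin": 0}, {"claw": 8, "translation": [0, 3, 0], "spin": 0}, {"claw": 8, "translation": [0, 3.6, 0], "spin": 0}, {"claw": 8, "translation": [0, 3.6, 0], "spin": 0}, {"claw": 8, "translation": [0, 3.6, 0], "spin": 0}]}}

```text
time_s: 34.6
position: [0.4973, 0.0871, 0.0708]
eef_rot: [[0.99, 0.143, 0.0], [0.143, -0.99, -0.0], [0.0, 0.0, -1.0]]
wrist_force: [2.7, -5.0, 0.9]
grip_width: 0.0135
finger_force: 30.0
```

```bash
python3 g.py
```

```text
34.6 x 23.41876407199873 f -5.366620257668511 [ 2.69923364 -5.03106344  0.94961883]
```

>>> {"fn": "arm_command", "kwargs": {"moves": [{"claw": 8, "translation": [0.2, 0.7, 0], "spin": 0}, {"claw": 8, "translation": [0.3, 1.3, 0], "spin": 0}, {"claw": 8, "translation": [0.3, 1.3, 0], "spin": 0}, {"claw": 8, "translation": [0.3, 1.3, 0], "spin": 0}]}}

```text
time_s: 35.1
position: [0.4974, 0.0869, 0.0708]
eef_rot: [[0.99, 0.144, -0.0], [0.144, -0.99, 0.001], [-0.0, -0.001, -1.0]]
wrist_force: [0.4, 0.8, 0.5]
grip_width: 0.0132
finger_force: 30.0
```

```bash
python3 g.py
```

```text
35.1 x 23.187279253551427 f 0.712815983691143 [0.35965516 0.77253277 0.48338632]
```

Unloaded. I open, lift and go back over the fin (now at x≈80), first checking the master from above.

>>> {"fn": "arm_command", "kwargs": {"moves": [{"claw": 35, "translation": [0, 0, 0], "spin": 0}, {"claw": 35, "translation": [0, 0, 0], "spin": 0}, {"claw": 35, "translation": [0, 0, 0], "spin": 0}, {"claw": 35, "translation": [0, 0, -10], "spin": 0}, {"claw": 35, "translation": [0, 0, -50], "spin": 0}, {"claw": 35, "translation": [0, 0, -100], "spin": 0}, {"claw": 35, "translation": [0, 0, -140], "spin": 0}, {"claw": 35, "translation": [0, 0, -147], "spin": 0}, {"claw": 35, "translation": [0, 0, -147], "spin": 0}, {"claw": 35, "translation": [0, 0, -147], "spin": 0}]}}

```text
time_s: 36.35
position: [0.4968, 0.086, 0.2166]
eef_rot: [[0.99, 0.143, -0.002], [0.143, -0.99, -0.0], [-0.002, 0.0, -1.0]]
wrist_force: [-0.6, 0.2, -0.1]
grip_width: 0.0352
finger_force: 0.0
```

```bash
cat > cmp.py <<'E'
from h import *
import sys
def reg(f):
    a=cv2.imread('pics/w4.png');b=cv2.imread(f'pics/{f}.png'); ga,gb=[cv2.cvtColor(i,cv2.COLOR_BGR2GRAY).astype(np.float32) for i in(a,b)]
    m=np.zeros(ga.shape,np.uint8); m[115:218,180:405]=255; m[110:200,155:285]=0
    W=np.eye(2,3,dtype=np.float32); cc,W=cv2.findTransformECC(ga,gb,W,cv2.MOTION_AFFINE,(3,200,1e-7),m,3)
    return cc,cv2.warpAffine(b,W,(512,384),flags=cv2.INTER_CUBIC|cv2.WARP_INVERSE_MAP)
def cross(p,th,rising):   # subpixel threshold crossing
    k=[i for i in range(len(p)-1) if (p[i]<th<=p[i+1] if rising else p[i]>=th>p[i+1])]; i=k[0] if rising else k[-1]
    return i+(th-p[i])/(p[i+1]-p[i])
for f in sys.argv[1:]:
    cc,b=reg(f); q=b[...,2].astype(float)-b[...,0]
    t=q[179:187,244:270].mean(0); s=q[160:172,260:280].mean(0)
    print(f,round(cc,3),'stem top edges',round(244+cross(t,80,True),2),round(244+cross(t,80,False),2),'body right',round(260+cross(s,40,False),2))
E
python3 - <<'E'
from h import *
snap('wrist','w9'); print(state()['time_s'],state()['position'])
E
python3 cmp.py w4 w8 w9
```

```text
36.4 [0.49684435 0.08602591 0.21654007]
w4 1.0 stem top edges 249.57 262.52 body right 270.64
w8 0.994 stem top edges 250.27 263.31 body right 270.99
w9 0.998 stem top edges 249.61 262.81 body right 270.64
```

The re-wedged master is back at the original place to within 0.1 mm. Back to the fin for a gentler touch.

>>> {"fn": "arm_command", "kwargs": {"moves": [{"claw": 35, "translation": [33, -29, 0], "spin": 0}, {"claw": 35, "translation": [67, -58, 0], "spin": 0}, {"claw": 35, "translation": [67, -58, 40], "spin": 0}, {"claw": 35, "translation": [67, -58, 85], "spin": 0}, {"claw": 35, "translation": [67, -58, 120], "spin": 0}, {"claw": 35, "translation": [67, -58, 134], "spin": 0}, {"claw": 35, "translation": [67, -58, 134], "spin": 0}, {"claw": 5, "translation": [67, -58, 134], "spin": 0}, {"claw": 5, "translation": [67, -58, 134], "spin": 0}, {"claw": 5, "translation": [67, -58, 134], "spin": 0}, {"claw": 5, "translation": [67, -58, 134], "spin": 0}, {"claw": 5, "translation": [67, -58, 134], "spin": 0}], "newtons": 10}}

```text
time_s: 37.9
position: [0.5562, 0.1533, 0.0849]
eef_rot: [[0.99, 0.143, 0.002], [0.143, -0.99, 0.0], [0.002, 0.0, -1.0]]
wrist_force: [-1.2, -1.2, 7.2]
grip_width: 0.0122
finger_force: 10.0
```

```bash
python3 g.py
```

```text
37.9 x 80.47979377796658 f -1.003741869518609 [-1.16266711 -1.1831216   7.15195962]
```

>>> {"fn": "arm_command", "kwargs": {"moves": [{"claw": 5, "translation": [0, 4, -0.5], "spin": 0}, {"claw": 5, "translation": [0, 12, -0.5], "spin": 0}, {"claw": 5, "translation": [0, 22, -0.5], "spin": 0}, {"claw": 5, "translation": [0, 32, -0.5], "spin": 0}, {"claw": 5, "translation": [0, 39, -0.5], "spin": 0}, {"claw": 5, "translation": [0, 42, -0.5], "spin": 0}, {"claw": 5, "translation": [0, 43.5, -0.5], "spin": 0}, {"claw": 5, "translation": [0, 43.5, -0.5], "spin": 0}, {"claw": 5, "translation": [0, 43.5, -0.5], "spin": 0}]}}

```text
time_s: 39.02
position: [0.5627, 0.1092, 0.0849]
eef_rot: [[0.99, 0.142, 0.002], [0.142, -0.99, -0.0], [0.002, 0.0, -1.0]]
wrist_force: [1.0, 0.8, 4.3]
grip_width: 0.012
finger_force: 10.0
```

```bash
python3 g.py
```

```text
39.025 x 35.912214472602955 f 0.6207875769018345 [1.02521432 0.77618318 4.33790821]
```

>>> {"fn": "arm_command", "kwargs": {"moves": [{"claw": 5, "translation": [0, 0.4, 0], "spin": 0}, {"claw": 5, "translation": [0, 0.8, 0], "spin": 0}, {"claw": 5, "translation": [0, 1.2, 0], "spin": 0}, {"claw": 5, "translation": [0, 1.2, 0], "spin": 0}, {"claw": 5, "translation": [0, 1.2, 0], "spin": 0}]}}

```text
time_s: 39.65
position: [0.5628, 0.1084, 0.0849]
eef_rot: [[0.99, 0.143, 0.002], [0.143, -0.99, 0.0], [0.002, 0.0, -1.0]]
wrist_force: [1.4, 1.6, 5.2]
grip_width: 0.0123
finger_force: 10.0
```

```bash
python3 g.py
```

```text
39.65 x 35.061357032132854 f 1.4121127406384815 [1.38784828 1.62848276 5.16825302]
```

>>> {"fn": "arm_command", "kwargs": {"moves": [{"claw": 5, "translation": [0, 0.2, 0], "spin": 0}, {"claw": 5, "translation": [0, 0.4, 0], "spin": 0}, {"claw": 5, "translation": [0, 0.4, 0], "spin": 0}, {"claw": 5, "translation": [0, 0.4, 0], "spin": 0}]}}

```text
time_s: 40.15
position: [0.5629, 0.108, 0.0849]
eef_rot: [[0.99, 0.143, 0.002], [0.143, -0.99, 0.0], [0.002, 0.0, -1.0]]
wrist_force: [0.9, 1.0, 5.3]
grip_width: 0.012
finger_force: 10.0
```

```bash
python3 g.py
```

```text
40.15 x 34.695112930431726 f 0.8947947145620175 [0.87254503 1.0309008  5.29000679]
```

>>> {"fn": "arm_command", "kwargs": {"moves": [{"claw": 5, "translation": [0, 0.15, 0], "spin": 0}, {"claw": 5, "translation": [0, 0.3, 0], "spin": 0}, {"claw": 5, "translation": [0, 0.3, 0], "spin": 0}, {"claw": 5, "translation": [0, 0.3, 0], "spin": 0}]}}

```text
time_s: 40.65
position: [0.5629, 0.1078, 0.0849]
eef_rot: [[0.99, 0.143, 0.002], [0.143, -0.99, 0.0], [0.002, 0.0, -1.0]]
wrist_force: [0.9, 1.0, 6.3]
grip_width: 0.012
finger_force: 10.0
```

```bash
python3 g.py
```

```text
40.65 x 34.409426909666315 f 0.8847719572557692 [0.90496097 1.02547984 6.31791111]
```

>>> {"fn": "arm_command", "kwargs": {"moves": [{"claw": 5, "translation": [0, 0.1, 0], "spin": 0}, {"claw": 5, "translation": [0, 0.2, 0], "spin": 0}, {"claw": 5, "translation": [0, 0.2, 0], "spin": 0}, {"claw": 5, "translation": [0, 0.2, 0], "spin": 0}]}}

```text
time_s: 41.15
position: [0.5629, 0.1077, 0.0849]
eef_rot: [[0.99, 0.143, 0.002], [0.143, -0.99, 0.0], [0.002, -0.0, -1.0]]
wrist_force: [0.8, 1.3, 4.7]
grip_width: 0.0117
finger_force: 10.0
```

```bash
python3 g.py
```

```text
41.15 x 34.30989670248605 f 1.1416172156062685 [0.78907744 1.26819689 4.73393628]
```

>>> {"fn": "arm_command", "kwargs": {"moves": [{"claw": 5, "translation": [0, 0.1, 0], "spin": 0}, {"claw": 5, "translation": [0, 0.2, 0], "spin": 0}, {"claw": 5, "translation": [0, 0.2, 0], "spin": 0}, {"claw": 5, "translation": [0, 0.2, 0], "spin": 0}]}}

```text
time_s: 41.65
position: [0.5629, 0.1076, 0.0849]
eef_rot: [[0.99, 0.143, 0.002], [0.143, -0.99, 0.0], [0.002, -0.0, -1.0]]
wrist_force: [0.7, 2.4, 5.1]
grip_width: 0.0122
finger_force: 10.0
```

```bash
python3 g.py
```

```text
41.65 x 34.27884338675484 f 2.314053985484106 [0.74706181 2.44685405 5.09122305]
```

Contact at 34.28 mm: the marker stopped and the force rose to 2.3 N. I ease off and release.

>>> {"fn": "arm_command", "kwargs": {"moves": [{"claw": 5, "translation": [0, -0.2, 0], "spin": 0}, {"claw": 5, "translation": [0, -0.4, 0], "spin": 0}, {"claw": 5, "translation": [0, -0.4, 0], "spin": 0}, {"claw": 35, "translation": [0, -0.4, 0], "spin": 0}, {"claw": 35, "translation": [0, -0.4, 0], "spin": 0}, {"claw": 35, "translation": [0, -0.4, 0], "spin": 0}, {"claw": 35, "translation": [0, -0.4, -10], "spin": 0}, {"claw": 35, "translation": [0, -0.4, -50], "spin": 0}, {"claw": 35, "translation": [0, -0.4, -100], "spin": 0}, {"claw": 35, "translation": [-33, 5, -133], "spin": 0}, {"claw": 35, "translation": [-67, 12, -133], "spin": 0}, {"claw": 35, "translation": [-67, 12, -133], "spin": 0}]}}

```text
time_s: 43.15
position: [0.4961, 0.0856, 0.2186]
eef_rot: [[0.99, 0.143, 0.001], [0.143, -0.99, -0.001], [0.001, 0.001, -1.0]]
wrist_force: [0.8, 1.1, 0.2]
grip_width: 0.0348
finger_force: 0.0
```

>>> {"fn": "arm_command", "kwargs": {"moves": [{"claw": 35, "translation": [0, 0, 0], "spin": 0}, {"claw": 35, "translation": [0, 0, 0], "spin": 0}, {"claw": 35, "translation": [0, 0, 0], "spin": 0}]}}

```text
time_s: 43.52
position: [0.4979, 0.0867, 0.217]
eef_rot: [[0.99, 0.144, -0.001], [0.144, -0.99, 0.0], [-0.001, -0.0, -1.0]]
wrist_force: [0.0, 0.6, -0.7]
grip_width: 0.0355
finger_force: 0.0
```

```bash
python3 - <<'E'
from h import *
snap('wrist','w10'); print(state()['time_s'],state()['position'])
from cmp import reg
cc,b=reg('w10'); cv2.imwrite('pics/w10b.png',cv2.resize(b[100:200,180:340],(800,500),interpolation=cv2.INTER_CUBIC))
# brass left edge at the arm contact and arm edges, rows of the slot
print(b[172:176,240:262,2].mean(0).round().tolist())
E
python3 cmp.py w9 w10
```

```text
43.575 [0.49779238 0.08672655 0.21692607]
[67.0, 120.0, 158.0, 145.0, 145.0, 146.0, 147.0, 147.0, 148.0, 113.0, 72.0, 74.0, 77.0, 82.0, 88.0, 90.0, 91.0, 90.0, 88.0, 84.0, 82.0, 79.0]
w9 0.998 stem top edges 249.61 262.81 body right 270.64
w10 0.992 stem top edges 249.47 262.65 body right 270.24
```

View pics/w10b.png

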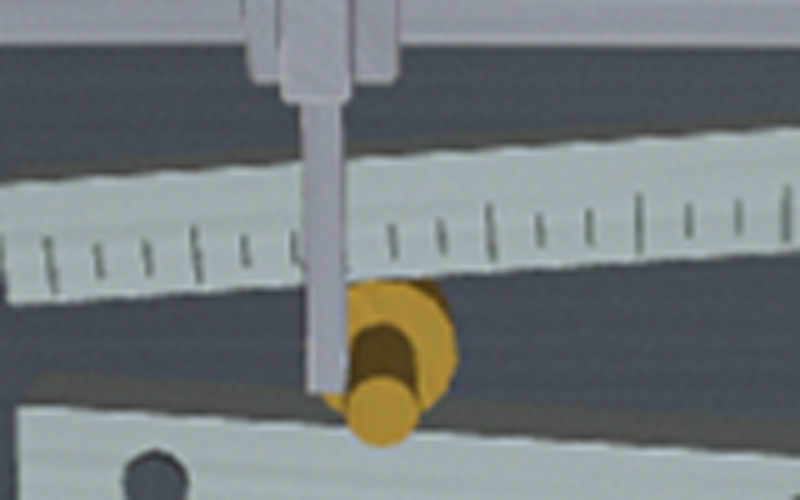

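The crop shows the arm's edge at x≈347 px flush against the stem's side (dark stem from about 348 px). The master has not moved since it was wedged, so I hand the job in.

```bash
python3 -c "from rig import *; print(finish_job())"
```

```text
the job is handed in; nothing more can be done
None
```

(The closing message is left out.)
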